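Fit the hold-down frame on the two posts of the vial rack station

ROBOT

A 6-joint arm with a two-finger parallel gripper is mounted at the origin on a cart in front of the work surface, level with it; the furniture and walls round the work are solid. World frame = base frame: x ahead of the robot, y to its left, z up, the work surface at z = 0. Lengths are in m, angles in degrees, forces in N, time in s.
With the tool pointing down it reaches from about 0.3 to 0.75 m from the base axis. Payload 8.5 kg.
Tool frame: the origin (TCP) lies at the very end of the fingers, on their centre line; the grasp point (between the pads) lies 19 mm behind it; z points along the fingers, y is the line along which they close (so a half turn about z gives the same grasp; the last joint's range is limited). The gripper opens to 85 mm and grips with 20 to 120 N. Pads are 22 mm wide; open, the fingers measure 114 mm over their backs; the gripper's body (76 mm by 85 mm) begins 54 mm behind the grasp point. The pads swing forward as they close: fully open they stand 13 mm farther back than shut.
Start: joints at [-78.856, 21.807, 74.336, -0, 83.858, -12.336], TCP at [0.219, -0.504, 0.231] pointing down, gripper open.
Joint ranges: [-178.18, 178.18], [-50.72, 133.34], [12.68, 142.11], [-81.47, 261.47], [9.98, 163.14], [-165.26, 165.26]. Speed limits (degrees/s): [136.94, 136.94, 180, 180, 180, 180].

INTERFACE

Orientations are given as a 3x3 rotation matrix whose columns are the frame's x, y, z axes.
In Python, from rig import env, imaging gives the robot as it stands. The module is installed in compiled form; this text tells all that it offers.
- The arm moves only by the tool arm_command, never from a script. Its arguments are lists of equal length, an entry for each row: "turn": the turn, a rotation vector about the tool's x, y, z in units of 5 degrees (1.0 is 5 degrees), a list of three; "xyz": the shift along the tool's x, y, z in units of 50 mm (1.0 is 50 mm), a list of three; "claw": the finger opening in mm, from 0 to 85.4. A call has 1 to 12 rows; each row shifts and turns the commanded pose from where the row before left it, along the tool's axes as they then stand; what a row does not reach is not made up. A row lasts 1/10 s, in which the tool goes at most 50 mm and 8.59 degrees, less where a joint would pass 70% of its speed; a pose out of reach is approached as far as the arm can. A call is refused whole if a number of a shift passes 1 or a number of a turn 1, either way. A call with a gripper value outside its range is refused whole. The fingers move at their own pace and stop on an object; "squeeze" is the grip in N (left out, the last holds). Time passes only in rows, so rows that do not move let the fingers close. It gives the time, the measured TCP pose, the force, the opening and the grip force at its end, in the units of the state.
- env.observe(): the state, without advancing time (a new reading comes with each control period).
- imaging.get_image(name): name is "scene" or "top"; returns (picture, depth): 384x512x3 uint8, blue, green, red; 384x512 float32, m along the optical axis (not along the pixel's ray), 0 where there is no reading.
- imaging.camera_info(name): a dict with "camera_matrix" (3x3 intrinsics, pixels), "rvec" (rotation vector, rad) and "tvec" (3), from world to camera coordinates, as OpenCV has them. Camera axes: x right, y down, z forward; pixel columns grow to the right and rows downward; lengths in m; the calibration is good to about 2 mm. A picture is of the moment at which its call begins. camera_info takes no time and is no camera call.
- env.close_job(): hands the job in; it is judged then, once.
The state is a dict: "time_s": time; "q": joint angles; "qvel": joint speeds; "joint_efforts": joint torques, N m; "position": TCP position; "tool_rot": TCP orientation; "ft_force": force on the tool from outside, world axes, zero at the start; "wrist_torque": the same for the moment, N m; "grip_width": finger opening in m; "gripper_force": force on a finger pad.
Only numpy, scipy, OpenCV 4.12 (cv2) and the standard library are available. Lean on these libraries where they do the work, as an engineer would, in place of code of your own. Each camera call takes 0.05 s, during which the arm holds its last target. There are 200 camera calls.

TASK

Two yellow hold-down frames lie on the bench. Take the longer one by its black handle and put it over the vial rack: hold it level with both of its round eyes over the two pins of the grey station, lower it until it lies flush on both post shoulders, and only then let go. Leave the shorter frame and the small white bottle with the red cap where they are.

Things in the scene. Friction and masses are not known exactly. Their poses are not given: they have to be found in the camera images.
- long_frame: Longer yellow frame, loose, flat on the bench, 175-350 g: plate 70 (x) x 216 (y) x 8 mm, two round 28 mm eyes on its y axis, 85 mm either side of the middle; two windows. Black grip bar 14 (x) x 70 (y) mm over the middle on 2 thin legs, 38 to 58 mm above the underside: grasp it from above, closing along x. Origin: centre of underside; z up. Same either way round.
- short_frame: Shorter yellow frame, a look-alike to leave alone: same width, thickness, eye size and black handle, but 156 mm long (y) with its eyes only 110 mm apart, so it does not fit the posts. Loose, flat on the bench. Origin: centre of the underside; x across, y along, z up.
- station: Fixed grey base 84 (x) x 236 (y) mm with a blue vial rack (vial tops 45 mm up) and two posts on its y axis, 85 mm either side of the middle. Post: 40 mm thick pillar with flat shoulder 50 mm above the bench, on it a 12 mm pin ending in a cone, tip 82 mm up. Frame rests on the shoulders, underside 50 mm up. Origin: centre of underside, on the bench; z up. y within 20 deg of the robot's y.
- red_cap_bottle: Small white reagent bottle with a red cap, 40 mm diameter, 86 mm tall, upright on the bench behind the work, to be left alone. Origin: centre of its underside; z up.

How it is judged:
By the outcome, as a careful person would: the job done as asked, in the order asked, and still so for the second after the job is handed in, with the robot touching nothing.
It also fails if it takes over 48 s, if anything falls off the work surface, if the arm or the gripper's body presses on something with over 40 N, if the wrist force passes 120 N, or if a joint passes its speed limit or range.

## Working session

There is one attempt and no reset: what is moved stays moved. The work goes in short steps, Python scripts to look and compute and a tool call to move; the robot and the scene stay as the last step left them, time stands still between calls to the robot, and variables do not carry over. Pictures are saved under pics/ and viewed, at most 10 in all, crops included, and the job is handed in when it is done.

Besides the shell and the picture viewer there is one more tool, called after "Request:" as name(argument=value, ...) on one line, values as JSON. arm_command: Moves the arm, as the interface text tells. Its arguments: {"type":"object","properties":{"turn":{"type":"array"},"xyz":{"type":"array"},"claw":{"type":"array"},"squeeze":{"type":"number"}},"required":["turn","xyz","claw"]}

```bash
mkdir -p pics; python3 - <<'E'
from rig import env, imaging
import cv2,numpy as np
for n in("scene","top"):
    p,d=imaging.get_image(n); cv2.imwrite(f"pics/{n}0.png",p); np.save(f"{n}0.npy",d)
s=env.observe(); print(s["time_s"],s["position"],np.round(s["tool_rot"],3),s["grip_width"])
E
```

```text
0.1 [ 0.21907307 -0.50421485  0.23077633] [[ 0.917  0.398 -0.   ]
 [ 0.398 -0.917  0.001]
 [ 0.    -0.001 -1.   ]] 0.08560519919419703
```

View pics/top0.png

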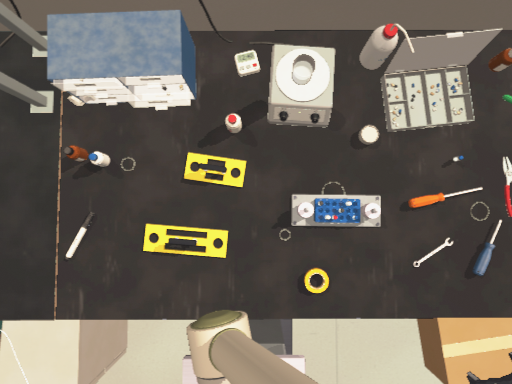

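View pics/scene0.png

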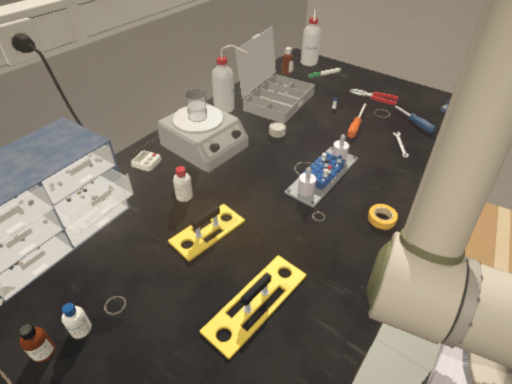

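The top view shows the long frame centred near (186,241) with its eyes at about (154,239) and (218,243). The short frame is near (215,170), the station posts near (306,210) and (372,211), and the red-cap bottle near (233,123). I'll enlarge the long frame and the station.

```bash
python3 - <<'E'
import cv2,numpy as np
p=cv2.imread("pics/top0.png")
a=cv2.resize(p[215:265,136:236],None,fx=8,fy=8,interpolation=cv2.INTER_CUBIC)[:290+100]
b=cv2.resize(p[185:235,286:386],None,fx=8,fy=8,interpolation=cv2.INTER_CUBIC)
c=np.vstack([a[:300+0][100-100:],b[50:350]])
for i in range(0,800,80): cv2.line(c,(i,0),(i,6),(255,255,255),1)
cv2.imwrite("pics/crop1.png",c[:600])
# a rows: 215+r/8 ; b rows: 185+(r-300+50)/8
E
```

```text
(no output)
```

View pics/crop1.png

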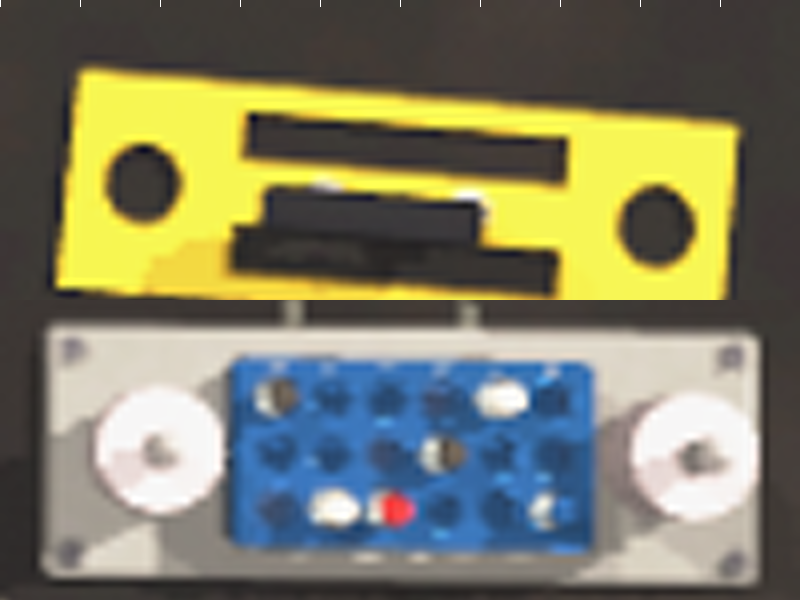

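The enlarged crop (8x) puts the eyes at crop (144,183) and (657,226), and the shoulder discs at (160,450) and (694,456). The handle bar runs from (263,187) to (482,247). I'll convert these to world positions.

```bash
cat >h.py <<'E'
import cv2,numpy as np
from rig import env,imaging
def cam(n):
    c=imaging.camera_info(n);R=cv2.Rodrigues(np.array(c["rvec"],float))[0]
    return np.array(c["camera_matrix"],float),R,np.array(c["tvec"],float).ravel()
def hit(n,u,v,z):
    K,R,t=cam(n);o=-R.T@t;d=R.T@np.linalg.solve(K,[u,v,1.]);return o+d*(z-o[2])/d[2]
def proj(n,P):
    K,R,t=cam(n);q=K@(R@np.asarray(P)+t);return q[:2]/q[2]
E
python3 - <<'E'
from h import *
def ab(x,y,b=0): 
    return (286 if b else 136)+x/8-.44,(185+(y-250)/8 if b else 215+y/8)-.44
def show(nm,A,B):
    d=A-B; 
    if d[1]<0:d=-d
    print(nm,A.round(4),B.round(4),"mid",((A+B)/2).round(4),"len",np.linalg.norm(d).round(4),"yaw of y axis from +y",np.degrees(np.arctan2(-d[0],d[1])).round(2))
show("eyes",hit("top",*ab(144,183),.006),hit("top",*ab(657,226),.006))
show("discs",hit("top",*ab(160,450,1),.05),hit("top",*ab(694,456,1),.05))
show("tips",hit("top",*ab(160,452,1),.08),hit("top",*ab(698,455,1),.08))
show("bar",hit("top",*ab(264,206),.058),hit("top",*ab(482,226),.058))
# yellow-contour check + dark-eye / white disc centroids
p=cv2.imread("pics/top0.png");h=cv2.cvtColor(p,cv2.COLOR_BGR2HSV)
m=cv2.inRange(h,(20,120,100),(35,255,255));m[:215]=0;m[265:]=0;m[:,240:]=0
cs,hi=cv2.findContours(m,cv2.RETR_CCOMP,cv2.CHAIN_APPROX_NONE)
E=[]
for c,q in zip(cs,hi[0]):
    if cv2.contourArea(c)>60:
        M=cv2.moments(c);r=cv2.minAreaRect(c);print(q[3]>=0,M["m00"],(M["m10"]/M["m00"],M["m01"]/M["m00"]),r)
K,R,t=cam("top");print("cam",-R.T@t,K[0,0])
E
```

```text
eyes [0.4617 0.2377 0.006 ] [0.447  0.0683 0.006 ] mid [0.4543 0.153  0.006 ] len 0.17 yaw of y axis from +y -4.97
discs [ 0.5333 -0.1599  0.05  ] [ 0.5308 -0.3298  0.05  ] mid [ 0.532  -0.2448  0.05  ] len 0.1699 yaw of y axis from +y -0.85
tips [ 0.5323 -0.1566  0.08  ] [ 0.5308 -0.3226  0.08  ] mid [ 0.5316 -0.2396  0.08  ] len 0.166 yaw of y axis from +y -0.52
bar [0.4574 0.1855 0.058 ] [0.451  0.1171 0.058 ] mid [0.4542 0.1513 0.058 ] len 0.0687 yaw of y axis from +y -5.42
False 2242.5 (185.3543664065403, 240.12188777406166) ((185.32069396972656, 240.1517333984375), (83.70984649658203, 28.152420043945312), 4.763641834259033)
True 75.5 (217.62472406181013, 242.84547461368652) ((217.75003051757812, 242.75003051757812), (9.192387580871582, 9.899494171142578), 45.0)
True 426.5 (183.93591246580692, 244.58851113716295) ((185.19117736816406, 243.51470947265625), (42.02968215942383, 14.495638847351074), 4.39870548248291)
True 73.0 (153.3904109589041, 237.36529680365294) ((153.5, 237.0), (9.0, 10.0), 0.0)
True 255.0 (186.4470588235294, 232.9267973856209) ((186.46206665039062, 232.95518493652344), (41.439693450927734, 7.14191198348999), 4.763641834259033)
cam [ 0.52183596 -0.05135651  1.03787944] 387.9013842426497
```

Frame: middle at (0.4543, 0.153), yaw −4.95°. Station: middle at (0.532, −0.2445), yaw about −0.8°. Both eye and post spacings come out at 170 mm, which matches the spec. I'll turn the tool first, then travel.

Request:
arm_command(turn=[[0, 0, -1], [0, 0, -1], [0, 0, -1], [0, 0, -1], [0, 0, -1], [0, 0, -1], [0, 0, -1], [0, 0, -1], [0, 0, -1], [0, 0, -1], [0, 0, -1], [0, 0, -1]], xyz=[[0, 0, 0], [0, 0, 0], [0, 0, 0], [0, 0, 0], [0, 0, 0], [0, 0, 0], [0, 0, 0], [0, 0, 0], [0, 0, 0], [0, 0, 0], [0, 0, 0], [0, 0, 0]], claw=[60, 60, 60, 60, 60, 60, 60, 60, 60, 60, 60, 60], squeeze=60)

```text
time_s: 1.3
position: [0.2191, -0.5043, 0.2309]
tool_rot: [[0.11, 0.994, -0.0], [0.994, -0.11, 0.001], [0.001, -0.0, -1.0]]
ft_force: [-0.2, 0.2, -0.7]
grip_width: 0.0594
gripper_force: 0.0
```

Request:
arm_command(turn=[[0, 0, -0.3], [0, 0, 0], [0, 0, 0], [0, 0, 0], [0, 0, 0], [0, 0, 0], [0, 0, 0], [0, 0, 0], [0, 0, 0], [0, 0, 0]], xyz=[[0, 0, 0], [0.5, 0.13, 0], [0.8, 0.21, 0], [0.8, 0.21, 0], [0.8, 0.21, 0], [0.8, 0.21, 0], [0.8, 0.21, 0], [0.8, 0.21, 0], [0.8, 0.21, 0], [0.8, 0.21, 0]], claw=[60, 60, 60, 60, 60, 60, 60, 60, 60, 60])

```text
time_s: 2.3
position: [0.3396, -0.167, 0.2314]
tool_rot: [[0.089, 0.996, 0.0], [0.996, -0.089, -0.0], [-0.0, 0.0, -1.0]]
ft_force: [-0.2, -0.0, 0.8]
grip_width: 0.0598
gripper_force: 0.0
```

Request:
arm_command(turn=[[0, 0, 0], [0, 0, 0], [0, 0, 0], [0, 0, 0], [0, 0, 0], [0, 0, 0], [0, 0, 0], [0, 0, 0], [0, 0, 0], [0, 0, 0]], xyz=[[0.8, 0.21, 0], [0.8, 0.21, 0], [0.8, 0.21, 0], [0.8, 0.21, 0], [0.8, 0.21, 0.4], [0.8, 0.21, 0.5], [0.8, 0.21, 0.6], [0.5, 0.2, 0.5], [0.2, 0.1, 0.2], [0, 0, 0]], claw=[60, 60, 60, 60, 60, 60, 60, 60, 60, 60])

```text
time_s: 3.3
position: [0.4547, 0.137, 0.121]
tool_rot: [[0.087, 0.996, -0.002], [0.996, -0.087, -0.0], [-0.0, -0.002, -1.0]]
ft_force: [0.3, -0.6, 0.7]
grip_width: 0.0601
gripper_force: 0.0
```

Request:
arm_command(turn=[[0, 0, 0], [0, 0, 0], [0, 0, 0], [0, 0, 0], [0, 0, 0], [0, 0, 0], [0, 0, 0], [0, 0, 0]], xyz=[[0.3, -0.03, 0], [0, 0, 0.3], [0, 0, 0.4], [0, 0, 0.4], [0, 0, 0.3], [0, 0, 0.2], [0, 0, 0], [0, 0, 0]], claw=[60, 60, 60, 60, 60, 60, 60, 60])

```text
time_s: 4.1
position: [0.4552, 0.1511, 0.0429]
tool_rot: [[0.088, 0.996, 0.001], [0.996, -0.088, 0.0], [0.0, 0.001, -1.0]]
ft_force: [0.1, 0.1, 0.3]
grip_width: 0.06
gripper_force: 0.0
```

```bash
python3 - <<'E'
from h import *
p,d=imaging.get_image("scene"); cv2.imwrite("pics/s1.png",cv2.resize(p[200:384,130:400],None,fx=2.9,fy=2.9,interpolation=cv2.INTER_CUBIC))
print(env.observe()["position"])
E
```

```text
[0.455275   0.15128436 0.04295396]
```

View pics/s1.png

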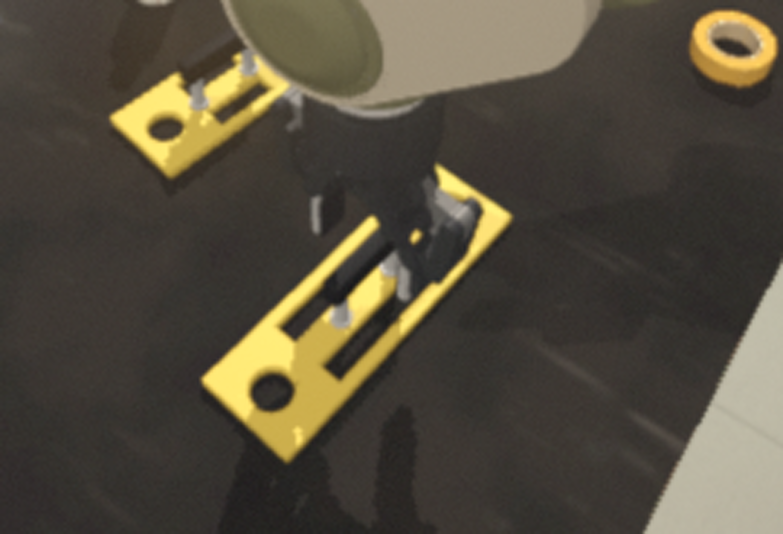

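The picture shows the fingers on either side of the handle bar, at about (320,210) and (410,280), with nothing touched. I'll lower the last 14 mm and close.

Request:
arm_command(turn=[[0, 0, 0], [0, 0, 0], [0, 0, 0], [0, 0, 0], [0, 0, 0], [0, 0, 0], [0, 0, 0], [0, 0, 0], [0, 0, 0], [0, 0, 0]], xyz=[[0.03, 0, 0.15], [0, 0, 0.13], [0, 0, 0], [0, 0, 0], [0, 0, 0], [0, 0, 0], [0, 0, 0], [0, 0, 0], [0, 0, 0], [0, 0, 0]], claw=[60, 60, 40, 25, 15, 5, 5, 5, 5, 5], squeeze=80)

```text
time_s: 5.15
position: [0.4551, 0.1531, 0.0282]
tool_rot: [[0.088, 0.996, 0.001], [0.996, -0.088, 0.0], [0.0, 0.001, -1.0]]
ft_force: [1.2, 1.1, 1.9]
grip_width: 0.0129
gripper_force: 78.2
```

Request:
arm_command(turn=[[0, 0, 0], [0, 0, 0], [0, 0, 0], [0, 0, 0], [0, 0, 0], [0, 0, -0.2], [0, 0, -0.3], [0, 0, -0.3], [0, 0, 0]], xyz=[[0, 0, -0.1], [0, 0, -0.2], [0, 0, -0.4], [0, 0, -0.5], [0, 0, -0.5], [0, 0, -0.5], [0, 0, -0.3], [0, 0, -0.1], [0, 0, 0]], claw=[5, 5, 5, 5, 5, 5, 5, 5, 5])

```text
time_s: 6.05
position: [0.4546, 0.1531, 0.1584]
tool_rot: [[0.017, 1.0, 0.001], [1.0, -0.017, -0.0], [0.0, 0.001, -1.0]]
ft_force: [0.7, 0.3, -3.8]
grip_width: 0.0131
gripper_force: 78.3
```

Request:
arm_command(turn=[[0, 0, 0], [0, 0, 0], [0, 0, 0], [0, 0, 0], [0, 0, 0], [0, 0, 0], [0, 0, 0], [0, 0, 0], [0, 0, 0], [0, 0, 0], [0, 0, 0], [0, 0, 0]], xyz=[[-0.1, 0, 0], [-0.3, 0.05, 0], [-0.5, 0.1, 0], [-0.6, 0.15, 0], [-0.7, 0.15, 0], [-0.7, 0.15, 0], [-0.7, 0.15, 0], [-0.7, 0.15, 0], [-0.7, 0.15, 0], [-0.7, 0.15, 0], [-0.5, 0.15, 0], [-0.4, 0.1, 0]], claw=[5, 5, 5, 5, 5, 5, 5, 5, 5, 5, 5, 5])

```text
time_s: 7.25
position: [0.5211, -0.1799, 0.1567]
tool_rot: [[0.019, 1.0, -0.002], [1.0, -0.019, 0.001], [0.001, -0.002, -1.0]]
ft_force: [-0.0, 0.2, -3.8]
grip_width: 0.0127
gripper_force: 78.2
```

Request:
arm_command(turn=[[0, 0, 0], [0, 0, 0], [0, 0, 0], [0, 0, 0], [0, 0, 0], [0, 0, 0]], xyz=[[-0.5, 0.12, 0], [-0.4, 0.1, 0], [-0.3, 0.1, 0], [-0.1, 0.05, 0], [0, 0, 0], [0, 0, 0]], claw=[5, 5, 5, 5, 5, 5])

```text
time_s: 7.85
position: [0.5385, -0.2426, 0.1576]
tool_rot: [[0.017, 1.0, -0.001], [1.0, -0.017, 0.001], [0.001, -0.001, -1.0]]
ft_force: [-0.0, 1.0, -3.3]
grip_width: 0.0131
gripper_force: 78.2
```

```bash
python3 - <<'E'
from h import *
p,d=imaging.get_image("top"); cv2.imwrite("pics/t2.png",p)
q,e=imaging.get_image("scene"); cv2.imwrite("pics/s2f.png",q)
a=cv2.resize(p[150:270,250:410],(800,600),interpolation=cv2.INTER_CUBIC)
b=q[110:250,250:400]
cv2.imwrite("pics/c2.png",np.hstack([cv2.resize(p[160:260,270:400],(520,400),interpolation=cv2.INTER_CUBIC),cv2.resize(q[110:250,270:368],(280,400),interpolation=cv2.INTER_CUBIC)]))
s=env.observe();print(s["position"],s["tool_rot"].round(3),s["ft_force"],s["wrist_torque"])
E
```

```text
[ 0.53864375 -0.24255514  0.15793986] [[ 0.017  1.    -0.   ]
 [ 1.    -0.017  0.   ]
 [ 0.    -0.    -1.   ]] [-0.46925272  0.6715663  -2.55792038] [ 0.02107181 -0.06347727 -0.02209264]
```

View pics/c2.png

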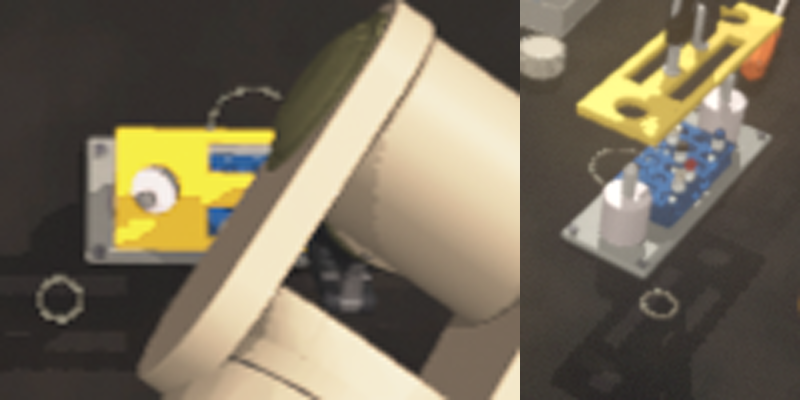

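The frame is held level above the station. In the top view the near eye shows at crop (155,190), with the pin at about (145,198). I'll compute the offset.

```bash
python3 - <<'E'
from h import *
p=cv2.imread("pics/t2.png")
u,v=270+155/4-.4,160+190/4-.4
e=hit("top",u,v,.134);print("eye",e)
# yellow edges near the left end: top edge rows, at cols 300..335
h=cv2.cvtColor(p,cv2.COLOR_BGR2HSV);m=cv2.inRange(h,(18,110,80),(35,255,255))
for c in(302,306,320,330):
    r=np.where(m[160:260,c])[0]+160;print(c,r.min(),r.max(),hit("top",c,r.min()-.5,.138)[:2],hit("top",c,r.max()+.5,.138)[:2])
r=205;c=np.where(m[r,270:400])[0]+270;print(hit("top",c.min()-.5,r,.138))
E
```

```text
eye [ 0.53802158 -0.15722659  0.134     ]
302 191 222 [ 0.57655455 -0.14242411] [ 0.50243313 -0.14167208]
306 191 222 [ 0.57652247 -0.15172611] [ 0.50239911 -0.15092314]
320 191 222 [ 0.57641019 -0.18428733] [ 0.50228005 -0.18330598]
330 192 209 [ 0.5740009  -0.20751451] [ 0.53221418 -0.20688952]
[ 0.54289625 -0.13396377  0.138     ]
```

Request:
arm_command(turn=[[0, 0, 0], [0, 0, 0], [0, 0, 0], [0, 0, 0], [0, 0, 0], [0, 0, 0], [0, 0, 0]], xyz=[[-0.05, -0.11, 0], [0, 0, 0.1], [0, 0, 0.2], [0, 0, 0.25], [0, 0, 0.2], [0, 0, 0], [0, 0, 0]], claw=[5, 5, 5, 5, 5, 5, 5])

```text
time_s: 8.65
position: [0.5333, -0.2459, 0.1201]
tool_rot: [[0.018, 1.0, -0.0], [1.0, -0.018, 0.0], [0.0, -0.0, -1.0]]
ft_force: [-0.1, 0.1, -3.4]
grip_width: 0.0128
gripper_force: 78.1
```

```bash
python3 - <<'E'
from h import *
p,d=imaging.get_image("top"); q,e=imaging.get_image("scene")
cv2.imwrite("pics/c3.png",np.hstack([cv2.resize(p[180:240,285:345],(400,400),interpolation=cv2.INTER_CUBIC),cv2.resize(q[115:215,270:370],(400,400),interpolation=cv2.INTER_CUBIC)]))
s=env.observe();print(s["position"],s["ft_force"])
E
```

```text
[ 0.53351917 -0.24601869  0.12085302] [ 0.63288698 -0.7709909  -2.93224392]
```

View pics/c3.png

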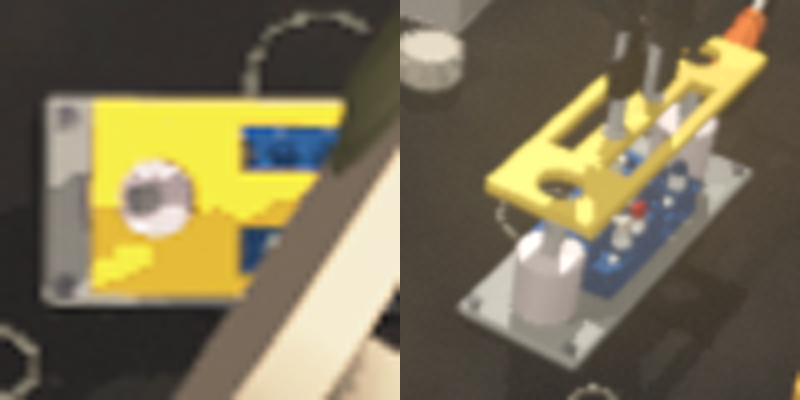

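The near eye, centre (156,198), surrounds the pin at (146,197), and the 1.5 px offset is perspective. In the scene view the frame is level with the near eye over its pin. I'll lower further, slowly at the end.

Request:
arm_command(turn=[[0, 0, 0], [0, 0, 0], [0, 0, 0], [0, 0, 0], [0, 0, 0], [0, 0, 0]], xyz=[[0, 0, 0.15], [0, 0, 0.2], [0, 0, 0.2], [0, 0, 0.15], [0, 0, 0.05], [0, 0, 0]], claw=[5, 5, 5, 5, 5, 5])

```text
time_s: 9.35
position: [0.5331, -0.2458, 0.0825]
tool_rot: [[0.018, 1.0, -0.001], [1.0, -0.018, 0.001], [0.001, -0.001, -1.0]]
ft_force: [0.6, 0.0, -2.1]
grip_width: 0.0127
gripper_force: 78.2
```

Request:
arm_command(turn=[[0, 0, 0], [0, 0, 0], [0, 0, 0], [0, 0, 0]], xyz=[[0, 0, 0.03], [0, 0, 0.03], [0, 0, 0.02], [0, 0, 0]], claw=[5, 5, 5, 5])

```text
time_s: 9.75
position: [0.5332, -0.2458, 0.079]
tool_rot: [[0.018, 1.0, -0.0], [1.0, -0.018, 0.0], [0.0, -0.0, -1.0]]
ft_force: [-0.4, 0.5, -2.6]
grip_width: 0.0128
gripper_force: 78.2
```

Request:
arm_command(turn=[[0, 0, 0], [0, 0, 0], [0, 0, 0]], xyz=[[0, 0, 0.01], [0, 0, 0.01], [0, 0, 0]], claw=[5, 5, 5])

```text
time_s: 10.05
position: [0.5334, -0.2459, 0.0782]
tool_rot: [[0.018, 1.0, 0.0], [1.0, -0.018, -0.0], [-0.0, 0.0, -1.0]]
ft_force: [0.7, 1.0, -1.0]
grip_width: 0.0129
gripper_force: 78.4
```

Request:
arm_command(turn=[[0, 0, 0], [0, 0, 0], [0, 0, 0]], xyz=[[0, 0, 0.01], [0, 0, 0.01], [0, 0, 0]], claw=[5, 5, 5])

```text
time_s: 10.35
position: [0.5334, -0.2459, 0.0781]
tool_rot: [[0.018, 1.0, 0.001], [1.0, -0.018, -0.001], [-0.001, 0.001, -1.0]]
ft_force: [-2.9, 1.3, 8.8]
grip_width: 0.0129
gripper_force: 79.9
```

```bash
python3 - <<'E'
from h import *
p,d=imaging.get_image("top"); q,e=imaging.get_image("scene")
cv2.imwrite("pics/c4.png",np.hstack([cv2.resize(p[180:240,285:345],(400,400),interpolation=cv2.INTER_CUBIC),cv2.resize(q[115:215,270:370],(400,400),interpolation=cv2.INTER_CUBIC)]))
s=env.observe();print(s["position"],s["ft_force"],s["wrist_torque"])
E
```

```text
[ 0.53340347 -0.24590861  0.07812281] [-1.90514093  1.542612    7.88362925] [ 0.36926122  0.50898769 -0.00196454]
```

View pics/c4.png

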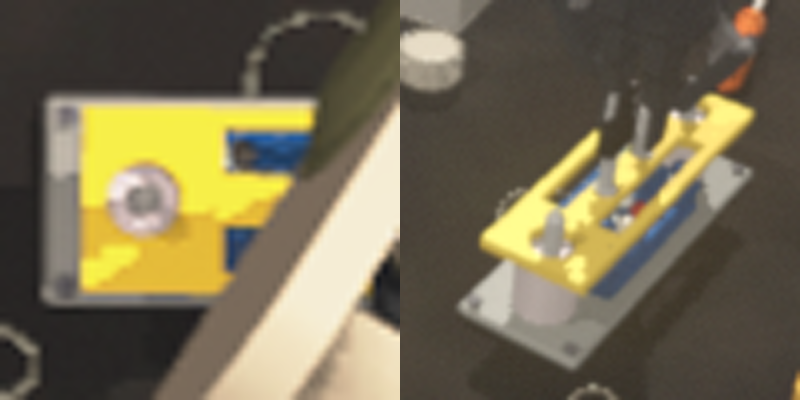

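The frame is seated. The near pin is concentric in its eye at (143,198), the far pin shows through its eye at about (690,115) in the right panel, and the contact force is about 11 N. I'll release and retreat straight up.

Request:
arm_command(turn=[[0, 0, 0], [0, 0, 0], [0, 0, 0], [0, 0, 0], [0, 0, 0], [0, 0, 0], [0, 0, 0]], xyz=[[0, 0, 0], [0, 0, 0], [0, 0, 0], [0, 0, 0], [0, 0, 0], [0, 0, 0], [0, 0, 0]], claw=[15, 25, 40, 50, 50, 50, 50])

```text
time_s: 11.15
position: [0.5333, -0.2459, 0.0769]
tool_rot: [[0.018, 1.0, -0.0], [1.0, -0.018, -0.0], [-0.0, -0.0, -1.0]]
ft_force: [-1.3, -0.3, -0.5]
grip_width: 0.05
gripper_force: 0.0
```

Request:
arm_command(turn=[[0, 0, 0], [0, 0, 0], [0, 0, 0], [0, 0, 0], [0, 0, 0], [0, 0, 0], [0, 0, 0], [0, 0, 0], [0, 0, 0], [0, 0, 0], [0, 0, 0], [0, 0, 0]], xyz=[[0, 0, -0.1], [0, 0, -0.2], [0, 0, -0.4], [0, 0, -0.5], [0, 0, -0.5], [0, 0, -0.5], [0, 0, -0.5], [0, -0.5, -0.2], [0, -0.8, 0], [0, -0.8, 0], [0, -0.5, 0], [0, 0, 0]], claw=[50, 50, 50, 50, 50, 50, 50, 50, 50, 50, 50, 50])

```text
time_s: 12.35
position: [0.4012, -0.2433, 0.2233]
tool_rot: [[0.02, 1.0, 0.0], [1.0, -0.02, -0.001], [-0.001, 0.0, -1.0]]
ft_force: [0.5, 0.7, -0.8]
grip_width: 0.05
gripper_force: 0.0
```

```bash
python3 - <<'E'
from h import *
p,d=imaging.get_image("top"); q,e=imaging.get_image("scene")
cv2.imwrite("pics/c5.png",np.hstack([cv2.resize(p[100:280,130:400],(450,300),interpolation=cv2.INTER_CUBIC),cv2.resize(q[115:215,270:387],(350,300),interpolation=cv2.INTER_CUBIC)]))
s=env.observe();print(s["position"],s["ft_force"],s["qvel"].round(2),s["time_s"])
E
```

```text
[ 0.40343891 -0.24378751  0.22294631] [ 0.25339105 -0.13934102  0.59204733] [ 1.11  1.42 -0.99  0.16 -0.13 -0.02] 12.45
```

View pics/c5.png

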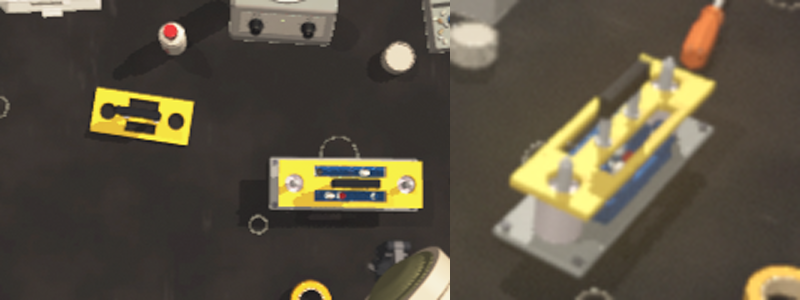

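The long frame lies flush with both pins through its eyes, at (294,184) and (407,184) in the left panel. The short frame and the bottle haven't moved, and the arm is clear. Handing in.

```bash
python3 -c "
from rig import env
print(env.close_job())"
```

```text
the job is handed in; nothing more can be done
None
```

The longer frame is flush on both post shoulders with a pin through each eye. I released it only after it was seated, left the short frame and bottle where they were, and handed the job in at about 12.5 s.

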